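Swing the bench magnifier over the square dish and clamp it

ROBOT

A 6-joint arm with a two-finger parallel gripper is mounted at the origin on the work surface. World frame = base frame: x ahead of the robot, y to its left, z up, the work surface at z = 0. Lengths are in mm, angles in rad, forces in N, time in s.
With the tool pointing down it reaches from about 350 to 975 mm from the base axis. Payload 7.1 kg.
Tool frame: the origin (TCP) lies midway between the tips of the shut fingers; the grasp point (between the pads) lies 19 mm behind it (ctrl.grasp_offset is the distance from the TCP to the grasp point, in mm); z points along the fingers, y is the line along which they close (so a half turn about z gives the same grasp; the last joint's range is limited). The gripper opens to 88 mm and grips with 3 to 60 N. Pads are 20 mm wide; open, the fingers measure 115 mm over their backs; the gripper's body (75 mm by 178 mm) begins 61 mm behind the grasp point.
Start: joints at [-1.286, 0.423, 1.63, -0, 1.089, -0.019], TCP at [186.986, -596.357, 222.675] pointing down, gripper open.
Joint ranges: [-3, 3], [-0.9, 2.11], [0.09, 2.58], [-1.31, 4.45], [0.11, 2.69], [-2.54, 2.54]. Speed limits (rad/s): [2.39, 2.39, 3.01, 3.14, 3.14, 3.14].

INTERFACE

Orientations are given as a rotation vector (axis times angle).
In Python, from workcell import ctrl gives the robot as it stands. The module is installed in compiled form; this text tells all that it offers.
- The arm moves only by the tool servo_tool, never from a script. Its argument "rows" is a list of rows, each a list of 7 numbers: the turn, a rotation vector about the tool's x, y, z as a fraction of full scale, then the shift along the tool's x, y, z as a fraction of full scale, then the finger opening in mm, from 0 to 87.8. A call has 1 to 10 rows; each row is the pose to reach, as a shift and turn from the pose commanded when the call began, along the tool's axes at that moment; what a row does not reach only later rows make up. Full scale, the value 1, is 20 cm for a shift and 1.5 rad for a turn. A row lasts 1/8 s, in which the tool goes at most 62.5 mm and 10.7 degrees, less where a joint would pass 70% of its speed; a pose out of reach is approached as far as the arm can. A call with a number of a shift or a turn outside -1 to 1 is refused whole. A call with a gripper value outside its range is refused whole. The fingers move at their own pace and stop on an object; the grip force is fixed at half the most. Time passes only in rows, so rows that repeat a pose let the fingers close. It gives the time, the measured TCP pose, the force, the opening and the grip force at its end, in the units of the state.
- ctrl.get_obs(): the state, without advancing time (a new reading comes with each control period).
- ctrl.get_image(name): name is "scene" or "side" or "wrist"; returns (picture, depth): 420x560x3 uint8, red, green, blue; 420x560 float32, mm along the optical axis (not along the pixel's ray), 0 where there is no reading.
- ctrl.camera_info(name): a dict with "intrinsics" (3x3 intrinsics, pixels), "R" (3x3) and "t" (3): a world point X has camera coordinates R X + t. Camera axes: x right, y down, z forward; pixel columns grow to the right and rows downward; lengths in mm; the calibration is good to about 2 mm. The wrist camera is an equidistant fisheye: a pixel r from the principal point sees the ray r / f radians off the axis. A picture is of the moment at which its call begins: read the wrist's pose just before it. camera_info takes no time and is no camera call; for the wrist camera it gives the pose at the moment of the call.
- ctrl.close_job(): hands the job in; it is judged then, once.
The state is a dict: "t": time; "qpos": joint angles; "qvel": joint speeds; "joint_torque": joint torques, N m; "ee_pos": TCP position; "orientation": TCP orientation; "ft_force": force on the tool from outside, world axes, zero at the start; "moment": the same for the moment, N m; "width": finger opening in mm; "grasp_force": force on a finger pad.
Only numpy, scipy, OpenCV 4.12 (cv2) and the standard library are available. Lean on these libraries where they do the work, as an engineer would, in place of code of your own. Each camera call takes 0.05 s, during which the arm holds its last target. There are 200 camera calls.

TASK

Bring the magnifier to the sample in the square dish: with gentle fingertip pushes on its arm, without gripping anything, swing the arm round until the lens is centred over the square dish, and then push the clamp lever on top of the column clockwise, fully home against its stop. The lens must still be centred over the dish at the end; leave the dishes and the brown bottle standing where they are.

Things in the scene. Friction and masses are not known exactly. Their poses are not given: they have to be found in the camera images.
- stand: Fixed stand: grey base plate 340 x 380 x 12 mm with an upright steel column 28 mm thick. Origin on the column's axis at bench level, z up; -x points over the plate to the robot's side (plate: 50 mm behind to 290 mm in front of the column, 190 mm to each side). The four dishes lie on the plate on an arc of 220 mm radius about the column, 0.22 and 0.66 rad to either side of -x. Place and turn vary.
- lens_arm (a joint): Angle (rad) of the magnifier arm about the column: 0 along the stand's -x, growing anticlockwise seen from above (to the stand's -y); stops at -1.0 and 1.4; starts parked at 0.95 to 1.3, off the robot's right end of the row of dishes. Turns with steady friction (0.28 N m, about 2 N at its middle) and stays where left; the clamp adds no friction, so do not bump it afterwards.
- rod_middle (a point): Point on the axis of the arm's rod, 140 mm from the column's axis, 155 mm above the bench: a good place to push sideways. The rod is level, 16 mm thick, bare from 22 to 164 mm from the column's axis; it starts at a black collar, 44 mm across, 138 to 172 mm above the bench.
- lens_center (a point): Centre of the round lens at the end of the arm, 220 mm from the column's axis and 155 mm above the bench; clear glass in a bare metal ring 112 mm across and 18 mm high.
- clamp_lever (a joint): Angle (rad) of the clamp lever on the column's top, about the column's axis: 0 points 1.0 rad clockwise (seen from above) from the stand's -x, to the front left seen from the robot; grows clockwise, away from the robot, to its stop (home) at 1.3. Starts open at 0 to 0.35. Friction 0.12 N m (about 2 N); stays where left.
- lever_ball (a point): Centre of the white ball, 22 mm across, at the lever's end: 78 mm from the column's axis, 228 mm above the bench. The lever is a 12 mm rod rising outwards from its hub (34 mm across, 191 to 215 mm above the bench) to this ball; 55 mm from the column's axis the rod's axis is 220 mm above the bench.
- square_dish: The square lidded sample dish, white and clear plastic, 54 x 54 mm, 16 mm high, loose on the base plate in any of the four places. Origin: centre of its underside, 12 mm above the bench. Not to be moved.
- round_dish_1: A round lidded sample dish, 60 mm across, 16 mm high, loose on the plate. Origin: centre of its underside. Not to be moved.
- round_dish_2: As round_dish_1.
- round_dish_3: As round_dish_1.
- amber_bottle: Brown glass bottle with a blue cap, 56 mm across, 110 mm high, standing on the bench to the robot's left of the stand. Origin: centre of its underside. Not to be moved.

How it is judged (in metres and radians):
On the way, in this order (a step that is already met when the one before it is completed fails the run):
1. the lens is at rest centred over the square dish while the clamp lever is still open (horizontal distance between lens_center and square_dish below 0.012 m and value of joint clamp_lever below 0.6 rad and velocity of joint lens_arm between -0.03 and 0.03 rad/s), for 0.3 s.
2. the clamp lever is pushed home with the lens still over the square dish (horizontal distance between lens_center and square_dish below 0.012 m and value of joint clamp_lever above 1.2 rad), for 0.2 s.
At the end, for the whole second after the job is handed in: Lens centre within 12 mm (horizontally) of the square dish's centre and at rest; clamp lever within 0.1 rad of its stop (above 1.2 rad); dishes within 10 mm and bottle within 15 mm of where they stood (all of step 2 and velocity of joint lens_arm between -0.03 and 0.03 rad/s and distance of each of square_dish, round_dish_1, round_dish_2, round_dish_3 from where it was at the start of the episode below 0.01 m and distance of amber_bottle from where it was at the start of the episode below 0.015 m); the robot touches nothing.
It fails at once if a dish is shifted or lifted by more than 10 mm (distance of any of square_dish, round_dish_1, round_dish_2, round_dish_3 from where it was at the start of the episode above 0.01 m).
It fails at once if the bottle is shifted, lifted or knocked over (15 mm) (distance of amber_bottle from where it was at the start of the episode above 0.015 m or angle between amber_bottle's own z axis and vertical above 0.3 rad).
It fails at once if the magnifier's arm or lever is gripped or pushed hard (more than 30 N from the fingers) (contact force between the fingers and stand above 30 N).
It also fails if it takes over 64 s, if anything falls off the work surface, if the arm or the gripper's body presses on something with over 40 N, if the wrist force passes 120 N, or if a joint passes its speed limit or range.

## Working session

There is one attempt and no reset: what is moved stays moved. The work goes in short steps, Python scripts to look and compute and a tool call to move; the robot and the scene stay as the last step left them, time stands still between calls to the robot, and variables do not carry over. Pictures are saved under pics/ and viewed, at most 10 in all, crops included, and the job is handed in when it is done.

Besides the shell and the picture viewer there is one more tool, called as name([rows], argument=value, ...), one row to a line, values as JSON. servo_tool: Moves the arm, as the interface text tells. Its arguments: {"type":"object","properties":{"rows":{"type":"array","items":{"type":"array","items":{"type":"number"}}}},"required":["rows"]}

```bash
mkdir -p pics
cat > h.py <<'E'
from workcell import ctrl
import numpy as np, cv2
def grab(n,f):
    ci=ctrl.camera_info(n); im,d=ctrl.get_image(n)
    cv2.imwrite(f'pics/{f}.png',im[:,:,::-1]); np.savez(f'pics/{f}.npz',im=im,d=d,K=ci['intrinsics'],R=ci['R'],t=ci['t'])
    return im,d,ci
def load(f):
    z=np.load(f'pics/{f}.npz'); return z['im'],z['d'],{'intrinsics':z['K'],'R':z['R'],'t':z['t']}
def ray(ci,u,v):
    K=np.array(ci['intrinsics']);R=np.array(ci['R']);t=np.array(ci['t'])
    return -R.T@t, R.T@np.array([(u-K[0,2])/K[0,0],(v-K[1,2])/K[1,1],1])
def onz(ci,u,v,z):
    o,r=ray(ci,u,v); return o+r*(z-o[2])/r[2]
def proj(ci,P):
    c=np.array(ci['R'])@P+np.array(ci['t']); p=np.array(ci['intrinsics'])@c; return p[:2]/p[2]
E
python3 - <<'E'
from h import *
for n in('scene','side'):
    im,d,ci=grab(n,n+'0'); o,r=ray(ci,280,210); print(n,o.round(),(r).round(2),ci['intrinsics'])
o=ctrl.get_obs();print(o['ee_pos'],o['orientation'],o['t'])
E
```

```text
scene [1113. -179.  575.] [-0.78  0.35 -0.52] [[415.82316126   0.         279.44688593]
 [  0.         415.82316126 212.28187522]
 [  0.           0.           1.        ]]
side [212. 835. 787.] [ 0.31 -0.72 -0.62] [[457.42820451   0.         275.19319286]
 [  0.         457.42820451 210.6447978 ]
 [  0.           0.           1.        ]]
[ 186.85022951 -595.90363492  221.9805776 ] [-3.10407744e+00 -4.75106135e-01  2.87795223e-04] 0.1
```

View pics/scene0.png

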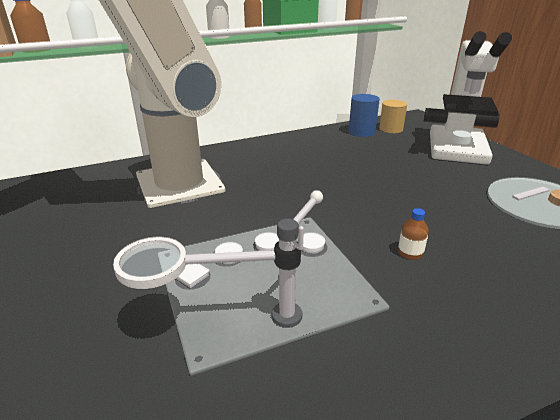

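View pics/side0.png

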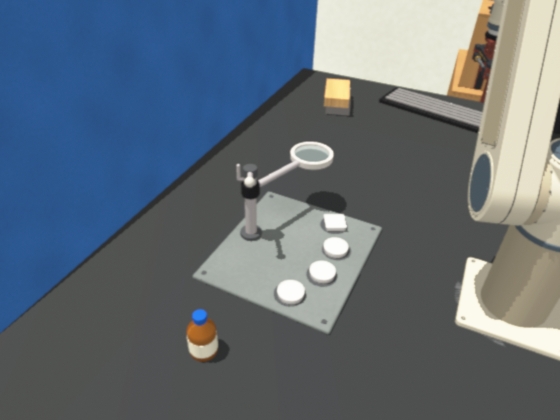

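Scene: the square dish is at (192,273), the lens ring at (150,262) and the lever ball at (317,197). Side: the square dish is at (335,222), round dishes at (336,248), (322,272) and (291,292), the lens at (312,155) and the ball at (249,182). The square dish is in the robot's rightmost slot.

Run:
```python
from h import *
from scipy.optimize import least_squares
im,d,ci=load('side0'); hsv=cv2.cvtColor(im,cv2.COLOR_RGB2HSV)
m=((hsv[...,2]>165)&(hsv[...,1]<50)).astype(np.uint8); 
def comps(m,box):
    n,l,s,c=cv2.connectedComponentsWithStats(m)
    for i in range(1,n):
        if s[i,4]>30 and box[0]<c[i][0]<box[2] and box[1]<c[i][1]<box[3]: yield l==i,s[i],c[i]
out=[]
for mm,s,c in comps(m,(225,130,400,320)):
    # top-face points via depth
    v,u=np.nonzero(mm); print('side',c.round(1),s, onz(ci,*c,26).round(1))
im2,d2,c2=load('scene0'); hsv=cv2.cvtColor(im2,cv2.COLOR_RGB2HSV)
m2=((hsv[...,2]>165)&(hsv[...,1]<50)).astype(np.uint8)
for mm,s,c in comps(m2,(110,180,340,320)): print('scene',c.round(1),s,onz(c2,*c,26).round(1))
# depth point clouds
def cloud(d,ci):
    v,u=np.mgrid[:420,:560]; K=ci['intrinsics']; 
    C=np.stack([(u-K[0,2])/K[0,0]*d,(v-K[1,2])/K[1,1]*d,d],-1); return (C-ci['t'])@ci['R']
for nm,dd,cc in(('side',d,ci),('scene',d2,c2)):
    P=cloud(dd,cc); ok=(dd>0)&(P[...,0]>350)&(P[...,0]<900)&(np.abs(P[...,1]+100)<450)
    for lo,hi in((5,18),(22,34),(140,170),(172,190),(192,214),(215,245)):
        q=P[ok&(P[...,2]>lo)&(P[...,2]<hi)]; print(nm,lo,hi,len(q),q.min(0).round(),q.max(0).round(),np.median(q,0).round()) if len(q) else None
```

```text
side [303.5 158.1] [259 142  75  42 866] [ 636.3 -328.9   26. ]
side [248.8 179.2] [244 172  10  14  92] [ 735.8 -147.    26. ]
side [275.4 211.4] [ 257  193   51   36 1030] [601.7 -43.7  26. ]
side [294.3 265.8] [  195   210   185   121 11184] [475.9 121.7  26. ]
scene [191.5 188.9] [ 145  159   80   49 1051] [98.3 15.4 26. ]
scene [308.9 204.7] [294 191  29  32 278] [308.5 268.4  26. ]
scene [188.4 258.9] [ 113  226  166   63 3808] [399.3 -68.1  26. ]
scene [312.6 241.4] [301 231  25  21 391] [453.9 200.7  26. ]
scene [291.2 296.2] [290 275   5  42  69] [591.8  80.4  26. ]
scene [244.6 308.9] [231 308  28   3  36] [586. -11.  26.]
side 5 18 13948 [ 350. -550.    5.] [900. 350.  18.] [522.  94.  14.]
side 22 34 1757 [ 381. -111.   22.] [652. 227.  34.] [433.  87.  30.]
side 140 170 1393 [ 494. -207.  140.] [644.  79. 170.] [ 568. -120.  161.]
side 172 190 100 [603.  40. 172.] [652.  76. 190.] [619.  64. 175.]
side 192 214 99 [607.  49. 192.] [652.  73. 214.] [628.  66. 205.]
side 215 245 214 [579.  39. 215.] [652. 136. 241.] [612.  73. 220.]
scene 5 18 16309 [ 350. -395.    5.] [837. 318.  18.] [579.  20.  13.]
scene 22 34 1680 [ 380. -103.   22.] [653. 228.  34.] [450.  50.  29.]
scene 140 170 4203 [ 493. -207.  140.] [647.  74. 170.] [ 577. -134.  160.]
scene 172 190 290 [606.  34. 172.] [653.  75. 190.] [637.  49. 177.]
scene 192 214 312 [612.  38. 192.] [654.  89. 214.] [639.  54. 205.]
scene 215 245 513 [584.  40. 215.] [653. 133. 241.] [611.  86. 220.]
```

Run:
```python
from h import *
from scipy.optimize import least_squares
def cloud(d,ci):
    v,u=np.mgrid[:420,:560]; K=ci['intrinsics']
    C=np.stack([(u-K[0,2])/K[0,0]*d,(v-K[1,2])/K[1,1]*d,d],-1); P=(C-ci['t'])@ci['R']
    return P[(d>0)&(P[...,0]>350)&(P[...,0]<900)&(np.abs(P[...,1]+50)<300)&(P[...,2]>3)]
D={}
for nm in('side','scene'):
    im,d,ci=load(nm+'0'); P=cloud(d,ci)
    q=P[(P[:,2]>24)&(P[:,2]<33)&(P[:,0]<560)]
    g=np.zeros((300,500),np.uint8); g[(q[:,0]-350).astype(int),(q[:,1]+250).astype(int)]=1
    g=cv2.morphologyEx(g,cv2.MORPH_CLOSE,np.ones((5,5)))
    n,l,s,c=cv2.connectedComponentsWithStats(g); L=[]
    for i in range(1,n):
        if s[i,4]<300: continue
        pts=np.argwhere(l==i).astype(np.float32)+[350.5,-249.5]
        r=cv2.minAreaRect(pts.astype(np.float32)); (cx,cy),rr=cv2.minEnclosingCircle(pts.astype(np.float32))
        z=np.median(q[l[(q[:,0]-350).astype(int),(q[:,1]+250).astype(int)]==i,2])
        print(nm,'rect',np.round(r[0],1),np.round(r[1],1),round(r[2]),'circ',round(cx,1),round(cy,1),round(rr,1),'fill',round(s[i,4]/(3.14*rr*rr),2),'z',z.round(1)); L.append(r[0])
    for lo,hi in((165,180),(196,212)):
        q=P[(P[:,2]>lo)&(P[:,2]<hi)&(P[:,0]>590)&(P[:,1]>20)&(P[:,1]<90)]
        R0=22 if lo==165 else 17
        q=q[:,:2]
        f=least_squares(lambda p:np.hypot(q[:,0]-p[0],q[:,1]-p[1])-R0,[628,58],loss='soft_l1'); print(nm,'col',lo,f.x.round(1),np.median(np.abs(f.fun)).round(1))
    q=P[(P[:,2]>140)&(P[:,2]<172)&(P[:,1]<-85)]
    h=cv2.minEnclosingCircle(q[:,:2].astype(np.float32)); print(nm,'lens',np.round(h[0],1),round(h[1],1),np.median(q[:,2]).round(1))
    q=P[(P[:,2]>217)&(P[:,1]>105)]
    f=least_squares(lambda p:np.linalg.norm(q-p,axis=1)-11,[595,120,228],loss='soft_l1');print(nm,'ball',f.x.round(1),np.median(np.abs(f.fun)).round(1),len(q))
    q=P[(P[:,2]>20)&(P[:,1]>150)&(P[:,0]>600)]
    print(nm,'bottle',np.median(q,0).round() if len(q) else None,q.max(0).round() if len(q) else 0)
    q=P[(P[:,2]>8)&(P[:,2]<16)]; r=cv2.minAreaRect(q[:,:2].astype(np.float32)); print('plate',r)
```

```text
side rect [409.4  18.5] [58.5 59.9] 30 circ 408.8 16.3 31.8 fill 0.72 z 30.3
side rect [410.4 109.9] [58.6 59.7] 24 circ 410.1 109.7 31.8 fill 0.8 z 30.2
side rect [444.4 -75.3] [54.6 55.9] 27 circ 443.0 -75.0 36.1 fill 0.49 z 30.1
side rect [451.9 197.1] [58.  62.1] 24 circ 454.0 197.4 31.7 fill 0.86 z 30.0
side col 165 [625.6  53.3] 1.5
side col 196 [627.   54.7] 2.2
side lens [ 554.3 -146.3] 64.3 161.2
side ball [589.5 124.1 230.3] 0.8 83
side bottle None 0
plate ((608.7129516601562, -31.17327880859375), (528.36376953125, 593.8646240234375), 3.8421695232391357)
scene rect [400.1  20.7] [59.  36.6] 74 circ 408.1 17.7 30.2 fill 0.52 z 29.5
scene rect [410.9 106.3] [52.8 58.5] 66 circ 411.4 107.7 31.1 fill 0.71 z 29.6
scene rect [447.9 -73.6] [50.2 54.4] 31 circ 450.5 -70.0 31.6 fill 0.66 z 29.4
scene rect [456.1 201.7] [47.6 61.3] 60 circ 451.9 196.2 31.8 fill 0.66 z 29.4
scene col 165 [622.3  57.7] 2.4
scene col 196 [624.4  56.6] 1.0
scene lens [ 551.2 -142.3] 64.5 159.9
scene ball [590.5 122.5 228.2] 1.6 172
scene bottle None 0
plate ((510.94873046875, 59.15892028808594), (380.4093322753906, 331.1736755371094), 88.277587890625)
```

```bash
cat >> h.py <<'E'
from scipy.spatial.transform import Rotation as Ro
def plan(*tg):
    "tg: (x,y,z, world angle of tool y) -> rows relative to present pose (tool kept vertical)"
    o=ctrl.get_obs(); R=Ro.from_rotvec(o['orientation']); print('now',np.round(o['ee_pos'],1),'yang',round(np.arctan2(*R.as_matrix()[[1,0],1]),3),'q',np.round(o['qpos'],2),'F',np.round(o['ft_force'],1),'t',round(o['t'],2))
    for x,y,z,a in tg:
        s,c=np.sin(a),np.cos(a); T=np.array([[-s,c,0],[c,s,0],[0,0,-1]]).T
        T=np.array([[-s,c,0],[c,s,0],[0,0,-1]]) ; # columns: x=(-s,c), y=(c,s), z=-1
        T=np.column_stack([[-s,c,0],[c,s,0],[0,0,-1]])
        rv=(R.inv()*Ro.from_matrix(T)).as_rotvec()/1.5
        sh=R.inv().apply(np.array([x,y,z])-o['ee_pos'])/200
        print(np.round(np.r_[rv,sh],3).tolist(), 'det',round(np.linalg.det(T)))
E
python3 - <<'E'
from h import *
plan((330,-427,255,-.96),(472,-258,255,-.65),(615,-89,230,-.34))
E
```

```text
now [ 186.9 -595.9  222. ] yang -1.267 q [-1.29  0.42  1.63 -0.    1.09 -0.02] F [ 0.4  0.5 -0.2] t 0.1
[-0.001, -0.0, -0.205, 0.936, -0.592, -0.164] det 1
[-0.001, -0.0, -0.411, 1.866, -1.186, -0.163] det 1
[-0.001, -0.0, -0.618, 2.801, -1.778, -0.038] det 1
```

servo_tool([
  [0, 0, -0.04, 0.18, -0.12, -0.1, 0],
  [0, 0, -0.08, 0.37, -0.24, -0.164, 0],
  [0, 0, -0.12, 0.56, -0.36, -0.164, 0],
  [0, 0, -0.16, 0.75, -0.48, -0.164, 0],
  [0, 0, -0.205, 0.936, -0.592, -0.164, 0],
])

```text
t: 0.72
ee_pos: [330.8, -426.0, 255.3]
orientation: [-2.995, -0.948, 0.0]
ft_force: [0.3, 0.9, 0.3]
width: 41.1
grasp_force: 0.0
```

```bash
python3 -c "
from h import *
plan((472,-258,255,-.65),(615,-89,230,-.34))"
```

```text
now [ 330.8 -426.   255.3] yang -0.957 q [-0.93  0.26  1.79  0.    1.09  0.02] F [0.3 0.9 0.3] t 0.72
[-0.0, -0.0, -0.205, 1.061, -0.28, 0.001] det 1
[-0.0, -0.0, -0.412, 2.132, -0.56, 0.127] det 1
```

servo_tool([
  [0, 0, -0.04, 0.2, -0.05, 0, 0],
  [0, 0, -0.08, 0.4, -0.1, 0, 0],
  [0, 0, -0.12, 0.6, -0.15, 0, 0],
  [0, 0, -0.16, 0.8, -0.2, 0, 0],
  [0, 0, -0.2, 1, -0.26, 0, 0],
])

```text
t: 1.35
ee_pos: [464.8, -268.8, 255.2]
orientation: [-2.819, -1.385, 0.0]
ft_force: [-0.1, -0.4, -0.5]
width: 0.1
grasp_force: 0.0
```

```bash
python3 -c "
from h import *
plan((615,-89,230,-.34))"
```

```text
now [ 464.8 -268.8  255.2] yang -0.658 q [-0.55  0.26  1.79  0.    1.09  0.11] F [-0.1 -0.4 -0.5] t 1.35
[-0.0, -0.0, -0.212, 1.171, 0.045, 0.126] det 1
```

servo_tool([
  [0, 0, -0.04, 0.2, 0.01, 0, 0],
  [0, 0, -0.08, 0.4, 0.02, 0, 0],
  [0, 0, -0.12, 0.6, 0.03, 0, 0],
  [0, 0, -0.16, 0.8, 0.04, 0, 0],
  [0, 0, -0.212, 1, 0.045, 0, 0],
  [0, 0, -0.212, 1, 0.045, 0, 0],
])

```text
t: 2.1
ee_pos: [594.8, -115.5, 255.0]
orientation: [-2.563, -1.816, 0.0]
ft_force: [-0.9, -0.7, -0.1]
width: 0.3
grasp_force: 0.0
```

```bash
python3 -c "
from h import *
plan((615,-89,255,-.34),(615,-89,138,-.34))
grab('scene','scene1')"
```

```text
now [ 594.8 -115.5  255. ] yang -0.338 q [-0.21  0.36  1.64  0.    1.14  0.13] F [-0.9 -0.7 -0.1] t 2.1
[-0.0, -0.0, 0.001, 0.159, 0.051, -0.0] det 1
[-0.0, -0.0, 0.001, 0.158, 0.051, 0.585] det 1
```

View pics/scene1.png

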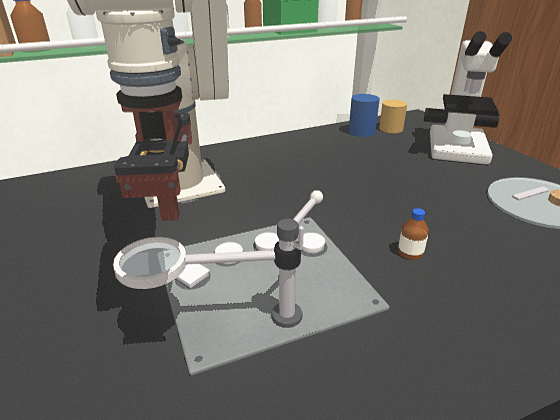

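The fingers are at (168,215), above and just beyond the lens and rod. I'll descend on the far side of the rod.

servo_tool([
  [0, 0, 0, 0.08, 0.03, 0, 0],
  [0, 0, 0, 0.16, 0.051, 0, 0],
  [0, 0, 0, 0.16, 0.051, 0.2, 0],
  [0, 0, 0, 0.16, 0.051, 0.4, 0],
  [0, 0, 0, 0.16, 0.051, 0.585, 0],
  [0, 0, 0, 0.16, 0.051, 0.585, 0],
])

```text
t: 2.9
ee_pos: [612.2, -90.2, 135.8]
orientation: [-2.564, -1.809, 0.006]
ft_force: [0.3, 0.4, 0.4]
width: 0.4
grasp_force: 0.0
```

```bash
python3 -c "
from h import *
C=np.array([623.5,56.5])
def T(th,off,r=136):
    e=-np.array([np.cos(th),np.sin(th)]); t=np.array([np.sin(th),-np.cos(th)]); p=C+r*e+off*t
    return (*p,138,np.arctan2(t[1],t[0]))
plan(*[T(a,22) for a in (1.232,1.15,1.05,.95,.85,.75,.72,.70,.68)])"
```

```text
now [612.2 -90.2 135.8] yang -0.342 q [-0.17  0.52  1.7   0.    0.93  0.18] F [0.3 0.4 0.4] t 2.9
[-0.004, 0.001, -0.002, 0.03, -0.081, -0.01] det 1
[-0.004, 0.001, 0.053, 0.023, -0.137, -0.01] det 1
[-0.004, 0.001, 0.119, 0.021, -0.206, -0.01] det 1
[-0.004, 0.001, 0.186, 0.026, -0.274, -0.009] det 1
[-0.004, 0.001, 0.253, 0.037, -0.342, -0.009] det 1
[-0.004, 0.002, 0.319, 0.056, -0.408, -0.009] det 1
[-0.004, 0.002, 0.339, 0.062, -0.428, -0.008] det 1
[-0.004, 0.002, 0.353, 0.067, -0.441, -0.008] det 1
[-0.004, 0.002, 0.366, 0.072, -0.454, -0.008] det 1
```

servo_tool([
  [0, 0, 0, 0.03, -0.04, -0.01, 0],
  [0, 0, 0, 0.03, -0.08, -0.01, 0],
  [0, 0, 0.027, 0.026, -0.11, -0.01, 0],
  [0, 0, 0.053, 0.023, -0.137, -0.01, 0],
  [0, 0, 0.086, 0.022, -0.172, -0.01, 0],
  [0, 0, 0.119, 0.021, -0.206, -0.01, 0],
  [0, 0, 0.153, 0.023, -0.24, -0.01, 0],
  [0, 0, 0.186, 0.026, -0.274, -0.01, 0],
  [0, 0, 0.22, 0.031, -0.308, -0.01, 0],
  [0, 0, 0.253, 0.037, -0.342, -0.01, 0],
])

```text
t: 4.15
ee_pos: [552.8, -61.1, 142.3]
orientation: [2.861, 1.292, 0.004]
ft_force: [0.7, -2.1, 0.4]
width: 0.3
grasp_force: 1.1
```

```bash
python3 -c "
from h import *
C=np.array([623.5,56.5])
def T(th,off,r=136):
    e=-np.array([np.cos(th),np.sin(th)]); t=np.array([np.sin(th),-np.cos(th)]); p=C+r*e+off*t
    return (*p,138,np.arctan2(t[1],t[0]))
plan(*[T(a,22) for a in (.8,.75,.7,.68,.66)])
grab('scene','scene2');grab('side','side2')
"
```

```text
now [552.8 -61.1 142.3] yang -0.722 q [-0.13  0.43  1.84 -0.    0.87  0.59] F [ 0.7 -2.1  0.4] t 4.15
[0.002, -0.001, 0.032, -0.01, -0.047, 0.021] det 1
[0.002, -0.001, 0.066, -0.013, -0.081, 0.021] det 1
[0.002, -0.001, 0.099, -0.014, -0.115, 0.021] det 1
[0.002, -0.001, 0.112, -0.014, -0.129, 0.021] det 1
[0.002, -0.001, 0.126, -0.014, -0.143, 0.021] det 1
```

View pics/scene2.png

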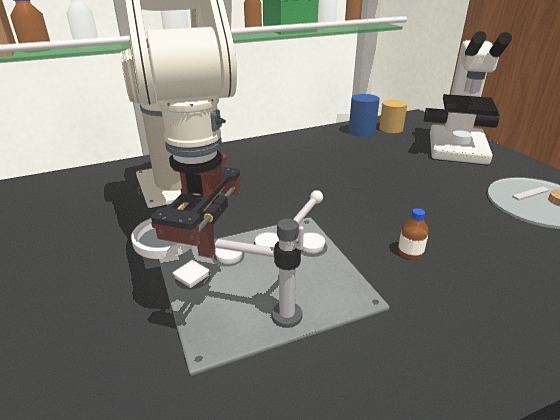

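The finger is on the rod at (205,240), and the rod is following it. The square dish at (191,273) is undisturbed. Next I measure the rod angle from depth.

```bash
cat >> h.py <<'E'
C=np.array([623.5,56.5])
def cloud(f):
    im,d,ci=load(f); v,u=np.mgrid[:420,:560]; K=ci['intrinsics']
    c=np.stack([(u-K[0,2])/K[0,0]*d,(v-K[1,2])/K[1,1]*d,d],-1); P=(c-ci['t'])@ci['R']
    return P[(d>0)&(P[...,0]>350)&(P[...,0]<700)&(np.abs(P[...,1]+50)<300)&(P[...,2]>3)]
def arm(f,rmin=30,rmax=110):
    P=cloud(f); q=P[(P[:,2]>148)&(P[:,2]<175)]; w=C-q[:,:2]; r=np.hypot(*w.T); s=(r>rmin)&(r<rmax)
    a=np.arctan2(w[s,1],w[s,0]); r=r[s]; m=np.median(a)
    k=np.abs(a-m)*r<15; print(f,'arm angle med',m.round(3),'mean',a[k].mean().round(3),k.sum(), 'z',np.median(q[s][k,2]).round(1))
    q=q[(np.hypot(*(C-q[:,:2]).T)>170)]
    if len(q)>20: g=cv2.minEnclosingCircle(q[:,:2].astype(np.float32)); print('  ring',np.round(g,1) if 0 else g)
E
python3 -c "
from h import *
for f in('scene0','side0','scene2','side2'): arm(f)"
```

```text
scene0 arm angle med 1.311 mean 1.316 494 z 161.5
  ring ((550.0333862304688, -150.5712890625), 57.16371536254883)
side0 arm angle med 1.18 mean 1.186 175 z 162.6
  ring ((548.66796875, -150.7361602783203), 58.20029067993164)
scene2 arm angle med 0.981 mean 0.986 452 z 161.5
  ring ((488.8453674316406, -118.15926361083984), 56.52677917480469)
side2 arm angle med 0.842 mean 0.843 205 z 162.6
  ring ((484.55206298828125, -114.63794708251953), 58.30059814453125)
```

servo_tool([
  [0, 0, 0.02, -0.008, -0.03, 0.01, 0],
  [0, 0, 0.045, -0.012, -0.055, 0.01, 0],
  [0, 0, 0.066, -0.013, -0.081, 0.01, 0],
  [0, 0, 0.085, -0.014, -0.1, 0.01, 0],
  [0, 0, 0.099, -0.014, -0.115, 0.01, 0],
  [0, 0, 0.112, -0.014, -0.129, 0.01, 0],
  [0, 0, 0.112, -0.014, -0.129, 0.01, 0],
  [0, 0, 0.112, -0.014, -0.129, 0.01, 0],
])

```text
t: 5.25
ee_pos: [530.4, -45.8, 138.2]
orientation: [-2.96, -1.05, 0.002]
ft_force: [0.9, -0.4, -0.1]
width: 0.3
grasp_force: 0.1
```

```bash
python3 -c "
from h import *
def T(th,off,r=136):
    e=-np.array([np.cos(th),np.sin(th)]); t=np.array([np.sin(th),-np.cos(th)]); p=C+r*e+off*t
    return (*p,138,np.arctan2(t[1],t[0]))
plan(*[T(a,22) for a in (.66,.64,.62,.6,.58)])
for n in('scene','side'): grab(n,n+'3');arm(n+'3')
"
```

```text
now [530.4 -45.8 138.2] yang -0.889 q [-0.11  0.41  1.89  0.    0.84  0.78] F [ 0.9 -0.4 -0.1] t 5.25
[-0.001, 0.001, 0.015, 0.001, -0.009, 0.001] det 1
[-0.001, 0.001, 0.028, -0.0, -0.022, 0.001] det 1
[-0.001, 0.001, 0.041, -0.002, -0.036, 0.001] det 1
[-0.001, 0.001, 0.055, -0.003, -0.05, 0.001] det 1
[-0.001, 0.001, 0.068, -0.004, -0.063, 0.001] det 1
scene3 arm angle med 0.787 mean 0.792 408 z 161.7
  ring ((463.69573974609375, -97.5056381225586), 53.322879791259766)
side3 arm angle med 0.646 mean 0.658 217 z 162.3
  ring ((455.1831359863281, -85.66175079345703), 58.30733871459961)
```

servo_tool([
  [0, 0, 0.015, 0, -0.011, 0, 0],
  [0, 0, 0.025, -0.001, -0.021, 0, 0],
  [0, 0, 0.035, -0.001, -0.031, 0, 0],
  [0, 0, 0.045, -0.002, -0.041, 0, 0],
  [0, 0, 0.045, -0.002, -0.041, 0, 0],
  [0, 0, 0.045, -0.002, -0.041, 0, 0],
])

```text
t: 6.1
ee_pos: [525.4, -39.6, 138.5]
orientation: [-2.994, -0.95, -0.0]
ft_force: [-0.6, -0.0, -0.3]
width: 0.4
grasp_force: 0.0
```

```bash
python3 -c "
from h import *
o=ctrl.get_obs();print(o['ee_pos'])
for n in('scene','side'): grab(n,n+'4');arm(n+'4')
"
```

```text
[525.41433618 -39.55031838 138.5357829 ]
scene4 arm angle med 0.723 mean 0.727 399 z 161.9
  ring ((459.2016296386719, -89.98558807373047), 51.018733978271484)
side4 arm angle med 0.595 mean 0.598 222 z 162.2
  ring ((447.2855529785156, -75.57365417480469), 58.09010696411133)
```

View pics/side4.png

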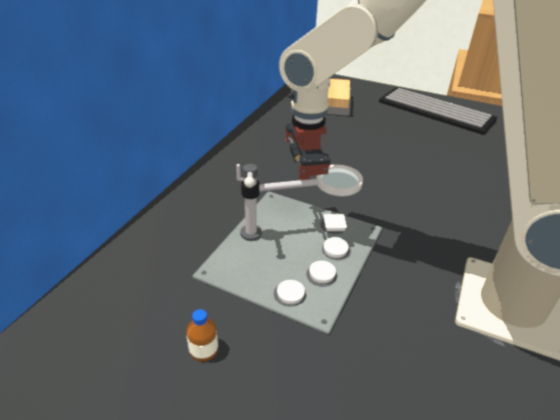

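The lens at (340,180) sits over the square dish once height parallax is accounted for: ring centre (447,-76) against dish (446,-75). I'll back off along +y and lift.

servo_tool([
  [0, 0, 0, 0, 0.05, 0, 0],
  [0, 0, 0, 0, 0.12, 0, 0],
  [0, 0, 0, 0, 0.2, 0, 0],
  [0, 0, 0, 0, 0.2, -0.2, 0],
  [0, 0, 0, 0, 0.2, -0.4, 0],
  [0, 0, 0, 0, 0.2, -0.6, 0],
  [0, 0, 0, 0, 0.2, -0.6, 0],
])

```text
t: 7.08
ee_pos: [551.0, -73.7, 261.9]
orientation: [2.992, 0.948, 0.009]
ft_force: [0.6, -0.3, -0.4]
width: 0.7
grasp_force: 0.0
```

```bash
cat >> h.py <<'E'
def L(phi,off,r=70,z=206):
    e=np.array([-np.cos(phi),np.sin(phi)]); t=np.array([np.sin(phi),np.cos(phi)]); p=C+r*e-off*t
    return (*p,z,np.arctan2(t[1],t[0]))
E
python3 -c "
from h import *
plan(L(1.1,45,z=258),L(1.1,45))
for n in('scene','side'): grab(n,n+'5');arm(n+'5')
"
```

```text
now [551.  -73.7 261.9] yang -0.957 q [-0.15  0.27  1.75 -0.    1.11  0.8 ] F [ 0.6 -0.3 -0.4] t 7.08
[0.005, -0.0, -0.952, 0.498, -0.702, 0.019] det 1
[0.005, -0.0, -0.952, 0.497, -0.703, 0.279] det 1
scene5 arm angle med 0.725 mean 0.727 396 z 161.7
  ring ((449.15802001953125, -75.99425506591797), 56.418636322021484)
side5 arm angle med 0.596 mean 0.6 223 z 162.0
  ring ((445.53729248046875, -75.97395324707031), 58.40434646606445)
```

View pics/side5.png

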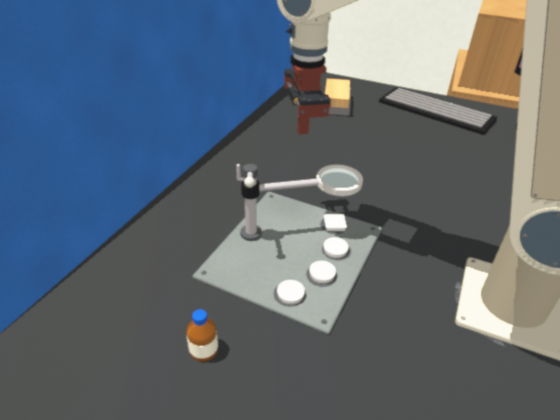

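The lens is free of the finger at (340,180), ring centre about (447,-76), roughly 2 mm from the dish centre. Now to the lever.

servo_tool([
  [0, 0, -0.11, 0.06, -0.08, 0, 0],
  [0, 0, -0.22, 0.12, -0.16, 0, 0],
  [0, 0, -0.33, 0.18, -0.25, 0, 0],
  [0, 0, -0.44, 0.24, -0.33, 0, 0],
  [0, 0, -0.55, 0.3, -0.42, 0, 0],
  [0, 0, -0.66, 0.36, -0.5, 0, 0],
  [0, 0, -0.77, 0.42, -0.6, 0, 0],
  [0, 0, -0.88, 0.46, -0.66, 0, 0],
  [0, 0, -0.952, 0.498, -0.702, 0, 0],
  [0, 0, -0.952, 0.498, -0.702, 0, 0],
])

```text
t: 8.43
ee_pos: [548.3, 99.8, 256.8]
orientation: [-1.64, -2.677, 0.003]
ft_force: [-0.3, -0.2, -1.0]
width: 0.4
grasp_force: 0.0
```

```bash
python3 -c "
from h import *
grab('scene','scene6')
plan(L(1.1,45),L(1.1,25))
"
```

```text
now [548.4  99.4 257.1] yang 0.47 q [ 0.16  0.29  1.75 -0.    1.11 -0.31] F [0.9 0.5 0.7] t 8.47
[-0.002, -0.0, -0.001, -0.012, 0.013, 0.255] det 1
[-0.002, -0.0, -0.001, -0.012, 0.113, 0.255] det 1
```

View pics/scene6.png

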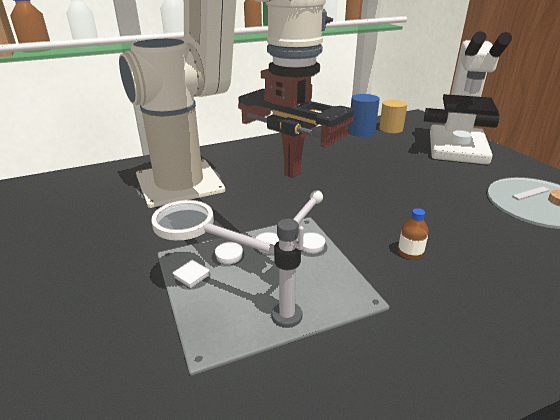

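The fingertip at (293,175) is on the robot's side of the ball at (317,197), clear of it. I'll descend and then push along the arc.

servo_tool([
  [0, 0, 0, -0.01, 0.01, 0.13, 0],
  [0, 0, 0, -0.01, 0.01, 0.255, 0],
  [0, 0, 0, -0.01, 0.01, 0.255, 0],
  [0, 0, 0, -0.01, 0.06, 0.255, 0],
  [0, 0, 0, -0.01, 0.1, 0.255, 0],
  [0, 0, 0, -0.01, 0.1, 0.255, 0],
])

```text
t: 9.22
ee_pos: [568.9, 107.4, 208.3]
orientation: [1.64, 2.678, 0.002]
ft_force: [-0.4, 0.1, -0.6]
width: 0.4
grasp_force: 0.0
```

```bash
python3 -c "
from h import *
plan(*[L(a,24) for a in (1.1,1.2,1.3,1.4,1.5,1.6,1.7)])
"
```

```text
now [568.9 107.4 208.3] yang 0.472 q [ 0.17  0.37  1.75  0.    1.02 -0.31] F [-0.4  0.1 -0.6] t 9.22
[0.001, 0.0, 0.001, -0.001, 0.008, 0.011] det 1
[0.001, 0.0, 0.067, 0.01, 0.043, 0.012] det 1
[0.001, 0.0, 0.134, 0.016, 0.08, 0.012] det 1
[0.001, 0.0, 0.201, 0.019, 0.117, 0.012] det 1
[0.001, 0.0, 0.267, 0.018, 0.154, 0.012] det 1
[0.001, 0.0, 0.334, 0.014, 0.19, 0.012] det 1
[0.001, -0.0, 0.401, 0.006, 0.226, 0.012] det 1
```

servo_tool([
  [0, 0, 0, 0, 0.008, 0.01, 0],
  [0, 0, 0.034, 0.005, 0.026, 0.01, 0],
  [0, 0, 0.067, 0.01, 0.043, 0.01, 0],
  [0, 0, 0.1, 0.013, 0.062, 0.01, 0],
  [0, 0, 0.134, 0.016, 0.08, 0.01, 0],
  [0, 0, 0.168, 0.018, 0.098, 0.01, 0],
  [0, 0, 0.201, 0.019, 0.117, 0.01, 0],
  [0, 0, 0.234, 0.019, 0.135, 0.01, 0],
  [0, 0, 0.267, 0.018, 0.154, 0.01, 0],
  [0, 0, 0.3, 0.016, 0.172, 0.01, 0],
])

```text
t: 10.48
ee_pos: [596.2, 125.7, 205.4]
orientation: [-2.198, -2.243, 0.001]
ft_force: [-1.8, 0.9, 1.9]
width: 0.5
grasp_force: 1.0
```

```bash
python3 -c "
from h import *
plan(*[L(a,24) for a in (1.6,1.7,1.8,1.9,2.,2.1,2.2,2.3)])
grab('scene','scene7')
P=cloud('scene7');q=P[(P[:,2]>226)&(P[:,2]<242)];print(len(q),np.median(q,0))
"
```

```text
now [596.2 125.7 205.4] yang 0.02 q [0.19 0.42 1.68 0.   1.04 0.17] F [-1.8  0.9  1.9] t 10.47
[-0.001, -0.0, 0.033, 0.007, 0.027, -0.003] det 1
[-0.001, -0.0, 0.099, 0.015, 0.063, -0.003] det 1
[-0.001, -0.0, 0.166, 0.02, 0.1, -0.003] det 1
[-0.001, -0.0, 0.233, 0.021, 0.137, -0.003] det 1
[-0.001, 0.0, 0.299, 0.019, 0.173, -0.003] det 1
[-0.001, 0.0, 0.366, 0.012, 0.21, -0.003] det 1
[-0.001, 0.0, 0.433, 0.003, 0.246, -0.004] det 1
[-0.001, 0.0, 0.499, -0.011, 0.28, -0.004] det 1
294 [616.57115028 124.23174865 233.76508269]
```

View pics/scene7.png

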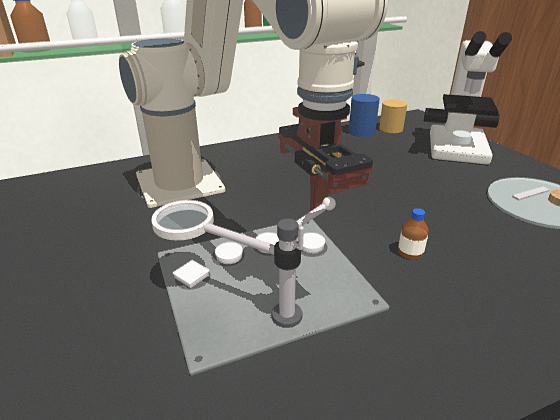

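The lever is following: ball now at (329,203), lens unmoved at (183,219). I'll continue the push.

servo_tool([
  [0, 0, 0.033, 0.007, 0.027, 0, 0],
  [0, 0, 0.066, 0.011, 0.045, 0, 0],
  [0, 0, 0.099, 0.015, 0.063, 0, 0],
  [0, 0, 0.133, 0.018, 0.082, 0, 0],
  [0, 0, 0.166, 0.02, 0.1, 0, 0],
  [0, 0, 0.2, 0.021, 0.118, 0, 0],
  [0, 0, 0.233, 0.021, 0.137, 0, 0],
  [0, 0, 0.266, 0.02, 0.155, 0, 0],
  [0, 0, 0.299, 0.019, 0.173, 0, 0],
  [0, 0, 0.333, 0.016, 0.192, 0, 0],
])

```text
t: 11.78
ee_pos: [634.7, 129.8, 205.3]
orientation: [-2.684, -1.631, 0.001]
ft_force: [-0.9, 2.1, -0.4]
width: 0.3
grasp_force: 1.0
```

```bash
python3 -c "
from h import *
plan(*[L(a,24) for a in (2.1,2.15,2.2,2.25,2.3,2.35,2.4)])
grab('scene','scene8')
P=cloud('scene8');q=P[(P[:,2]>226)&(P[:,2]<242)];m=np.median(q,0);print(len(q),m,np.arctan2(m[1]-C[1],C[0]-m[0]))
"
```

```text
now [634.7 129.8 205.3] yang -0.479 q [0.18 0.48 1.59 0.   1.08 0.66] F [-0.9  2.1 -0.4] t 11.78
[-0.001, 0.0, 0.034, 0.005, 0.017, -0.004] det 1
[-0.001, 0.0, 0.067, 0.009, 0.035, -0.004] det 1
[-0.001, 0.0, 0.1, 0.013, 0.053, -0.004] det 1
[-0.001, 0.0, 0.134, 0.016, 0.071, -0.004] det 1
[-0.001, 0.0, 0.167, 0.018, 0.089, -0.004] det 1
[-0.001, 0.0, 0.2, 0.019, 0.108, -0.004] det 1
[-0.001, 0.0, 0.234, 0.019, 0.126, -0.004] det 1
276 [654.07917876 121.10944629 233.53074928] 2.0128507316143245
```

servo_tool([
  [0, 0, 0.034, 0.005, 0.02, 0, 0],
  [0, 0, 0.067, 0.009, 0.035, 0, 0],
  [0, 0, 0.1, 0.013, 0.053, 0, 0],
  [0, 0, 0.117, 0.015, 0.062, 0, 0],
  [0, 0, 0.134, 0.016, 0.071, 0, 0],
  [0, 0, 0.15, 0.017, 0.08, 0, 0],
])

```text
t: 12.58
ee_pos: [650.9, 125.2, 205.4]
orientation: [-2.851, -1.319, 0.0]
ft_force: [-0.7, 3.1, -0.3]
width: 0.7
grasp_force: 0.9
```

```bash
python3 -c "
from h import *
plan(*[L(a,24) for a in (2.25,2.3,2.35,2.4)])
grab('scene','scene9')
P=cloud('scene9');q=P[(P[:,2]>226)&(P[:,2]<242)];m=np.median(q,0);print(len(q),m,np.arctan2(m[1]-C[1],C[0]-m[0]))
"
```

```text
now [650.9 125.2 205.4] yang -0.704 q [0.17 0.5  1.55 0.   1.09 0.88] F [-0.7  3.1 -0.3] t 12.57
[-0.0, 0.0, -0.016, -0.004, -0.011, -0.003] det 1
[-0.0, 0.0, 0.017, 0.002, 0.007, -0.003] det 1
[-0.0, 0.0, 0.05, 0.008, 0.025, -0.003] det 1
[-0.0, 0.0, 0.084, 0.012, 0.043, -0.003] det 1
282 [668.74479596 114.20851167 234.17982074] 2.2357189404145688
```

Creep on in small steps and watch the force.

servo_tool([
  [0, 0, 0.017, 0.003, 0.009, 0, 0],
  [0, 0, 0.034, 0.005, 0.016, 0, 0],
  [0, 0, 0.034, 0.005, 0.016, 0, 0],
])

```text
t: 13.0
ee_pos: [654.2, 123.6, 205.5]
orientation: [2.883, 1.247, 0.0]
ft_force: [-0.4, 1.6, -0.6]
width: 0.4
grasp_force: 0.5
```

servo_tool([
  [0, 0, 0.017, 0.003, 0.009, 0, 0],
  [0, 0, 0.03, 0.004, 0.015, 0, 0],
  [0, 0, 0.03, 0.004, 0.015, 0, 0],
])

```text
t: 13.38
ee_pos: [657.0, 122.2, 205.5]
orientation: [2.911, 1.182, 0.0]
ft_force: [-0.1, 1.9, -0.4]
width: 0.6
grasp_force: 0.5
```

```bash
python3 -c "
from h import *
plan()
grab('scene','scene10')
P=cloud('scene10');q=P[(P[:,2]>226)&(P[:,2]<242)];m=np.median(q,0);print(len(q),m,np.arctan2(m[1]-C[1],C[0]-m[0]))
"
```

```text
now [657.  122.2 205.5] yang -0.799 q [ 0.17  0.5   1.54 -0.    1.1   0.97] F [-0.1  1.9 -0.4] t 13.38
294 [674.31172387 109.851027   234.07735841] 2.331821091389176
```

servo_tool([
  [0, 0, 0.015, 0.003, 0.008, 0, 0],
  [0, 0, 0.03, 0.004, 0.015, 0, 0],
  [0, 0, 0.03, 0.004, 0.015, 0, 0],
])

```text
t: 13.8
ee_pos: [658.8, 121.4, 205.5]
orientation: [-2.936, -1.115, 0.002]
ft_force: [-3.5, 4.7, 1.7]
width: 0.7
grasp_force: 2.9
```

servo_tool([
  [0, 0, 0, 0, 0.008, 0, 0],
  [0, 0, 0, 0, 0.008, 0, 0],
])

```text
t: 14.05
ee_pos: [659.0, 121.3, 205.5]
orientation: [-2.934, -1.115, 0.004]
ft_force: [-6.6, 9.0, 3.7]
width: 0.2
grasp_force: 5.7
```

The force is up to 11 N with no further motion, so the lever is on its stop. I'll back away along -y, lift and check.

servo_tool([
  [0, 0, 0, 0, -0.05, 0, 0],
  [0, 0, 0, 0, -0.15, 0, 0],
  [0, 0, 0, 0, -0.25, 0, 0],
  [0, 0, 0, 0, -0.25, -0.2, 0],
  [0, 0, 0, 0, -0.25, -0.45, 0],
  [0, 0, 0, 0, -0.25, -0.45, 0],
])

```text
t: 14.8
ee_pos: [629.0, 158.3, 300.3]
orientation: [2.935, 1.117, 0.013]
ft_force: [-1.2, 0.1, -0.7]
width: 0.5
grasp_force: 0.0
```

```bash
python3 -c "
from h import *
plan()
for n in('scene','side'):
    grab(n,n+'11');arm(n+'11')
    P=cloud(n+'11');q=P[(P[:,2]>226)&(P[:,2]<242)];m=np.median(q,0);print(len(q),m,np.arctan2(m[1]-C[1],C[0]-m[0]))
"
```

```text
now [629.  158.3 300.3] yang -0.843 q [ 0.23  0.38  1.51 -0.    1.24  1.07] F [-1.2  0.1 -0.7] t 14.8
scene11 arm angle med 0.725 mean 0.729 393 z 161.9
  ring ((448.49761962890625, -75.95398712158203), 56.84077453613281)
203 [681.68227716 106.04961962 232.92637891] 2.4361545761883074
side11 arm angle med 0.589 mean 0.599 222 z 161.9
  ring ((446.68621826171875, -75.42061614990234), 58.44473648071289)
98 [672.51088887 113.85905313 232.92480354] 2.277872672434462
```

View pics/scene11.png

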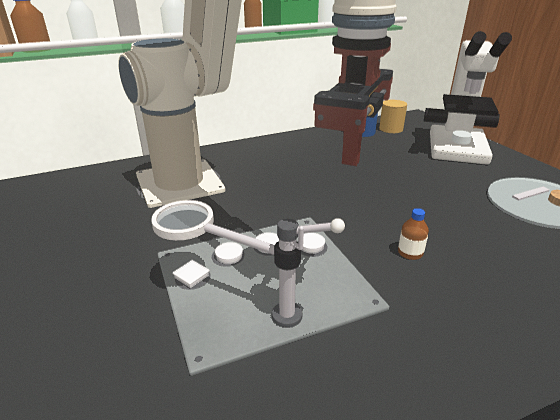

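The lever is home, with the ball at (338,226). The lens is unchanged at (183,219), ring about (447.5,-75.7), and the dishes and bottle are undisturbed.

```bash
python3 -c "
from workcell import ctrl
print(ctrl.close_job())"
```

```text
the job is handed in; nothing more can be done
None
```

The job is handed in after about 15 s of the 64 s: the lens sits about 2 mm from the square dish's centre, the clamp lever is against its stop, and no dish or the bottle shows any shift in the images; the hand-in call returned no verdict.

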